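# Index the conditioning chamber and weigh the tall bottle

### The job

Work the chamber's hand lever through as many full, slow strokes as it takes to bring the tall bottle on the carousel round to the port, and let the lever go back to rest. Then reach in through the round port, lift the tall bottle out and stand it upright in the middle of the balance pan without dropping it. Turn the carousel only with its lever, do not tip the jar or the cassette, and leave the other things on the bench where they are.

Things in the scene. Friction and masses are not known exactly. Their poses are not given: they have to be found in the camera images.
- chamber: Fixed clear chamber on a white plinth: x -222 to 156 mm, y +-151; flat roof 208 mm high. Only way in: the port. Origin: on the bench below the carousel's axis; x from front (robot side) to back, z up. Front wall (x = -216) 110 mm high, then a panel rising at 30 deg to the roof at x = -51. Roof fan unit: x -75 to 15, y +-60, top 252 mm high. Lever box (75 mm high, to y = -181) on its -y side.
- port (a point): Centre of the 150 mm round port, on the outer face of the 4 mm sloped panel (6 mm grey rim, look only). Axis in the chamber's xz plane, 30 deg from vertical, inward = forward (chamber +x) and down. A line along it through a bottle at the station, 65 mm above its foot, crosses the panel 20 mm upslope of this point, 32 mm away. The fan unit blocks a vertical gripper: lean it back 25 to 30 deg.
- station (a point): Fixed point, 100 mm from the carousel's axis on the chamber's front (-x) side, 75 mm above the bench: where the centre of the bottle's underside is when it has come round to the port.
- carousel: Turntable: aluminium disc, 250 mm diameter, with eight grey pedestals (54 mm diameter, flat tops 75 mm above the bench), 45 deg apart, 100 mm from the axis. Four upright pins (18 mm high) on each fence its part with 3 mm play: lift the part over 18 mm straight up first. Origin: on the bench on the axis. A full lever stroke turns it one place, anticlockwise from above; friction then holds it.
- lever (a joint): Ratchet lever angle, rad: 0 at rest (leans 24 deg to chamber -x), 0.85 at the end stop (25 deg to +x). A full stroke: push away from the robot to the end stop, then back to rest (it springs back if let go). The first 0.2 rad or so is idle; the pawl catches the next place only once the lever is back below 0.1 rad. 3 to 8 N at the grip; take 1.5 s or more each way: quick strokes topple things.
- lever_grip (a point): Grip point of the lever, moves with it: on the axis of its black round handle bar (14 mm diameter, 64 mm long, parallel to chamber y, reaching to -y from the top of the steel shaft), 40 mm from the shaft end, about 155 mm above the bench at rest. Bar free 20 mm to either side; can be pinched from above with the fingers closing along chamber x.
- lever_pivot (a point): Fixed point on the lever's hinge line (parallel to chamber y), 50 mm above the bench, in the plane of lever_grip's arc: lever_grip moves round it on a 115 mm radius, over the top towards chamber +x.
- bottle: The tall bottle: plain upright amber glass cylinder with a white stopper of the same width, 35 mm diameter, 80 mm high, thick heavy base, about 80 g. Origin: centre of its underside, z up its axis. It starts on the pedestal two, three or four places before the station, so it needs that many strokes.
- jar: Squat amber glass jar with a white lid, 36 mm diameter, 34 mm high, on another pedestal of the carousel; stays there. Origin: centre of its underside.
- cassette: Flat clear filter cassette, 36 mm diameter, 26 mm high with a small 8 mm spigot on top (34 mm in all), on another pedestal of the carousel; stays there. Origin: centre of its underside.
- balance: Fixed white bench balance, 200 mm (x) by 150 mm (y), 45 mm high, a round steel pan on top. Origin: on the bench, below the pan's centre; the body reaches from 120 mm in front (-x) of it to 80 mm behind it.
- pan (a point): Centre of the top face of the balance pan: a flat steel disc, 100 mm diameter, 62 mm above the bench.
- pump: Bystander: black air-sampling pump, 45 x 75 x 105 mm with two short stubs on top (123 mm in all). Origin: centre of its underside.
- dishes: Bystander: stack of three clear dishes, 92 mm diameter, 48 mm high. Origin: centre of its underside.
- marker: Bystander: black marker pen lying on the bench, 128 mm long, 16 mm thick. Origin: on the bench below its middle.
- carton: Bystander: blue carton, 90 x 120 x 120 mm. Origin: centre of its underside.
- beaker: Bystander: glass beaker, 70 mm diameter, 90 mm high. Origin: centre of its underside.

How it is judged:
On the way, in this order (a step that is already met when the one before it is completed fails the run):
1. the tall bottle stands at the station in front of the port (within 15 mm) and the lever is back at rest (horizontal distance between bottle and station below 0.015 m and z of bottle in the frame of station below 0.01 m and angle between bottle's own z axis and vertical below 0.15 rad and value of joint lever below 0.1 rad), for 0.2 s.
2. the tall bottle is lifted off its pedestal (z of bottle in the frame of station above 0.03 m), for 0.1 s.
At the end, for the whole second after the job is handed in: The tall bottle stands upright (within 0.1 rad) and still on the balance pan, its centre within 30 mm of the pan's centre; the lever is at rest (below 0.1 rad); the jar and the cassette still stand on pedestals of the carousel (horizontal distance between bottle and pan below 0.03 m and z of bottle in the frame of pan between -0.006 and 0.006 m and angle between bottle's own z axis and vertical below 0.1 rad and linear speed of bottle below 0.02 m/s and value of joint lever below 0.1 rad and z of each of jar, cassette in the frame of chamber above 0.065 m and horizontal distance between each of jar, cassette and chamber below 0.13 m); the robot touches nothing.
It fails at once if the bottle is dropped: it moves faster than 0.65 m/s while no finger touches it (a fall of about 20 mm) (linear speed of bottle above 0.65 m/s and contact force between the fingers and bottle below 0.05 N).
It fails at once if the fingers push the carousel (more than 4 N) instead of its lever being used (contact force between the fingers and carousel above 4 N).
It fails at once if the jar or the cassette is tipped (more than 0.4 rad) (angle between any of jar, cassette's own z axis and vertical above 0.4 rad).
It fails at once if another thing on the bench is moved more than 30 mm (distance of any of pump, dishes, marker, carton, beaker from where it was at the start of the episode above 0.03 m).
It also fails if it takes over 72 s, if anything falls off the work surface, if the arm or the gripper's body presses on something with over 40 N, if the wrist force passes 120 N, or if a joint passes its speed limit or range.

### The arm

A 6-joint arm with a two-finger parallel gripper is mounted at the origin on the work surface. World frame = base frame: x ahead of the robot, y to its left, z up, the work surface at z = 0. Lengths are in m, angles in rad, forces in N, time in s.
With the tool pointing down it reaches from about 0.35 to 0.875 m from the base axis. Payload 15.5 kg.
Tool frame: the origin (TCP) lies between the finger pads; the fingertips stand 19 mm ahead of it and the grasp point (between the pads) is the TCP; z points along the fingers, y is the line along which they close (so a half turn about z gives the same grasp; the last joint's range is limited). The gripper opens to 85 mm and grips with 20 to 120 N. Pads are 22 mm wide; open, the fingers measure 114 mm over their backs; the gripper's body (76 mm by 85 mm) begins 54 mm behind the grasp point. The pads swing forward as they close: fully open they stand 13 mm farther back than shut.
Start: joints at [-1.44, 0.494, 1.345, -0, 1.302, -0.096], TCP at [0.141, -0.609, 0.25] pointing down, gripper open.
Joint ranges: [-2.91, 2.91], [-0.82, 2.16], [0.22, 2.67], [-1.22, 4.37], [0.12, 2.79], [-3.08, 3.08]. Speed limits (rad/s): [1.89, 1.89, 2.57, 3.01, 3.01, 3.01].

### API

Orientations are given as a rotation vector (axis times angle).
In Python, from plant import manip gives the robot as it stands. The module is installed in compiled form; this text tells all that it offers.
- The arm moves only by the tool apply_moves, never from a script. Its argument "rows" is text: rows parted by semicolons, each of 6 numbers parted by spaces: the shift along the tool's x, y, z in mm, then the turn, a rotation vector about the tool's x, y, z in rad. A call has 1 to 20 rows; each row is the pose to reach, as a shift and turn from the pose commanded when the call began, along the tool's axes at that moment; what a row does not reach only later rows make up. A row lasts 1/10 s, in which the tool goes at most 50 mm and 8.59 degrees, less where a joint would pass 70% of its speed; a pose out of reach is approached as far as the arm can. A call with a gripper value outside its range is refused whole. "jaw" is the finger opening in mm, from 0 to 85.4, set as the call begins (left out, the last holds). The fingers move at their own pace and stop on an object; "newtons" is the grip in N (left out, the last holds). Time passes only in rows, so rows that repeat a pose let the fingers close. It gives the time, the measured TCP pose, the force, the opening and the grip force at its end, in the units of the state.
- manip.get_obs(): the state, without advancing time (a new reading comes with each control period).
- manip.get_image(name): name is "scene" or "top" or "wrist"; returns (picture, depth): 420x560x3 uint8, red, green, blue; 420x560 float32, m along the optical axis (not along the pixel's ray), 0 where there is no reading.
- manip.get_calibration(name): a dict with "fx", "fy", "cx", "cy" (pixels), "k1" (the pictures are not rectified: a ray, as slopes to the right and down, at radius r is drawn at 1 + k1 r^2 times it, then the intrinsics apply), "rvec" (rotation vector, rad) and "tvec" (3), from world to camera coordinates, as OpenCV has them; the wrist camera has in their place "T_tool_cam" (4x4, takes a point from camera to tool coordinates, whose origin is the TCP and whose axes are the flange's). Camera axes: x right, y down, z forward; pixel columns grow to the right and rows downward; lengths in m; the calibration is good to about 2 mm. A picture is of the moment at which its call begins: read the wrist's pose just before it. get_calibration takes no time and is no camera call.
- manip.job_done(): hands the job in; it is judged then, once.
The state is a dict: "time": time; "joint_positions": joint angles; "joint_vel": joint speeds; "joint_efforts": joint torques, N m; "eef_pos": TCP position; "ee_rot": TCP orientation; "contact_force": force on the tool from outside, world axes, zero at the start; "torque": the same for the moment, N m; "gripper_width": opening from 0.0 (shut) to 1.0 (fully open); "grip_force": force on a finger pad.
Only numpy, scipy, OpenCV 4.12 (cv2) and the standard library are available. Lean on these libraries where they do the work, as an engineer would, in place of code of your own. Each camera call takes 0.05 s, during which the arm holds its last target. There are 200 camera calls.

## Working session

There is one attempt and no reset: what is moved stays moved. The work goes in short steps, Python scripts to look and compute and a tool call to move; the robot and the scene stay as the last step left them, time stands still between calls to the robot, and variables do not carry over. Pictures are saved under pics/ and viewed, at most 12 in all, crops included, and the job is handed in when it is done.

Besides the shell and the picture viewer there is one more tool, called after "Emit:" as a command line: name --argument value ..., lists and objects as JSON in quotes. apply_moves: Moves the arm, as the interface text tells. Its arguments: {"type":"object","properties":{"rows":{"type":"string"},"jaw":{"type":"number"},"newtons":{"type":"number"}},"required":["rows"]}

```bash
mkdir -p pics; cat > h.py <<'E'
import numpy as np, cv2
from scipy.spatial.transform import Rotation as R
from plant import manip
def cam(name, obs=None):
    c=manip.get_calibration(name); K=np.array([[c['fx'],0,c['cx']],[0,c['fy'],c['cy']],[0,0,1]])
    if 'rvec' in c:
        A=R.from_rotvec(np.ravel(c['rvec'])).as_matrix(); t=np.ravel(c['tvec']); Rw=A.T; o=-A.T@t
    else:
        o_=obs or manip.get_obs(); T=np.eye(4); T[:3,:3]=R.from_rotvec(o_['ee_rot']).as_matrix(); T[:3,3]=o_['eef_pos']
        M=T@np.array(c['T_tool_cam']); Rw=M[:3,:3]; o=M[:3,3]
    return dict(K=K,k1=c['k1'],R=Rw,o=o)
def slope(c,u,v):
    d=np.array([(u-c['K'][0,2])/c['K'][0,0],(v-c['K'][1,2])/c['K'][1,1]]); s=d.copy()
    for _ in range(30): s=d/(1+c['k1']*(s@s))
    return s
def ray(c,u,v):
    s=slope(c,u,v); return c['o'],c['R']@np.array([s[0],s[1],1])
def atz(c,u,v,z):
    o,d=ray(c,u,v); return o+d*(z-o[2])/d[2]
def dep(c,u,v,D): o,d=ray(c,u,v); return o+d*D
def proj(c,P):
    q=c['R'].T@(np.asarray(P)-c['o']); s=q[:2]/q[2]; s=s*(1+c['k1']*(s@s)); return s*[c['K'][0,0],c['K'][1,1]]+[c['K'][0,2],c['K'][1,2]]
def tri(*rays):
    A=np.zeros((3,3));b=np.zeros(3)
    for o,d in rays:
        d=d/np.linalg.norm(d);P=np.eye(3)-np.outer(d,d);A+=P;b+=P@o
    p=np.linalg.solve(A,b); return p,[np.linalg.norm((np.eye(3)-np.outer(d,d)/(d@d))@(p-o)) for o,d in rays]
E
python3 - <<'E'
from h import *
o=manip.get_obs(); print(o['eef_pos'],o['ee_rot'],o['time'])
for n in ['scene','top','wrist']:
    im,d=manip.get_image(n); c=cam(n,o); print(n,c['o'],c['R'][:,2],c['K'][0,0])
    np.save(f'pics/{n}0.npy',d); cv2.imwrite(f'pics/{n}0.png',im[:,:,::-1])
a=[cv2.imread(f'pics/{n}0.png') for n in ['scene','top']]
for n in ['scene','top']: cv2.imwrite(f'pics/{n}0b.png',cv2.resize(cv2.imread(f'pics/{n}0.png'),(800,600),interpolation=cv2.INTER_CUBIC))
E
```

```text
[ 0.14047839 -0.60864536  0.24967531] [-3.12013952e+00 -3.55367599e-01  8.75104012e-05] 0.0
scene [ 1.11365324 -0.2973361   1.50785242] [-0.34043265  0.19964939 -0.91882846] 521.433975915985
top [ 0.39758053 -0.00509308  1.3879364 ] [ 0.1547674   0.00430713 -0.98794155] 520.890967959208
wrist [ 0.2201135  -0.59024192  0.37306512] [-0.30896406 -0.06941052 -0.9485375 ] 352.4445313861997
```

View pics/scene0b.png

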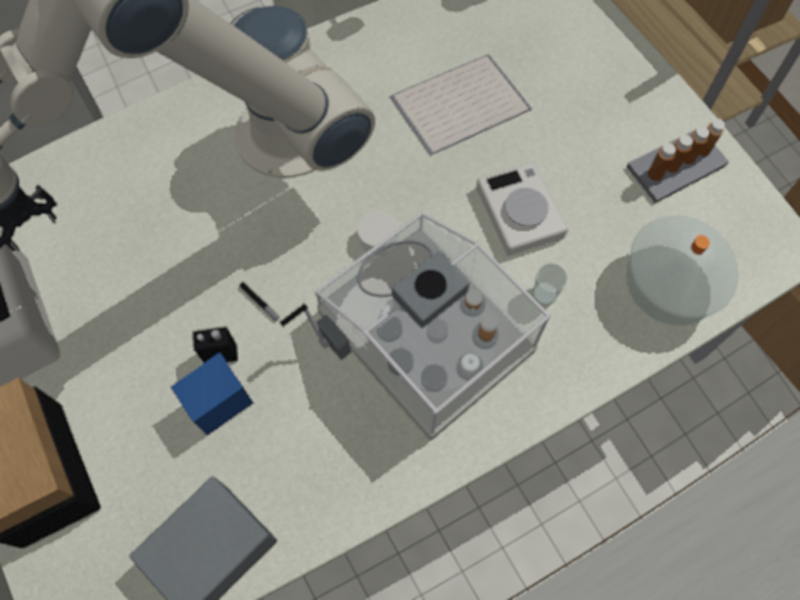

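View pics/top0b.png

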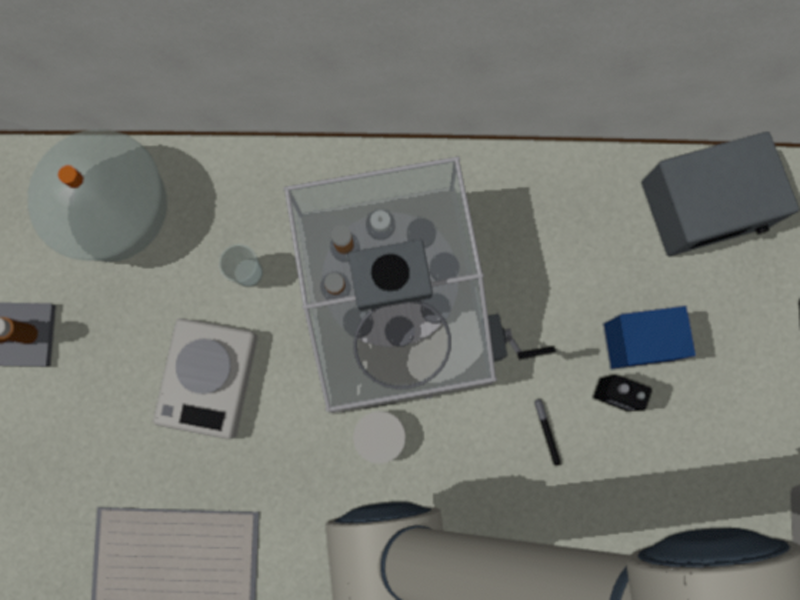

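The top view shows the chamber yawed a little to the left, with objects on the left and back pedestals at (333,283), (343,240) and (380,220). The lever bar is at (537,352) and the pan at (205,366). I'll take enlarged crops next.

```bash
python3 - <<'E'
import cv2
t=cv2.imread('pics/top0.png')[105:295,190:420]; s=cv2.imread('pics/scene0.png')[140:310,160:400]
cv2.imwrite('pics/tc.png',cv2.resize(t,None,fx=3,fy=3,interpolation=cv2.INTER_CUBIC))
cv2.imwrite('pics/sc.png',cv2.resize(s,None,fx=3.3333,fy=3.3333,interpolation=cv2.INTER_CUBIC))
E
```

```text
(no output)
```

View pics/tc.png

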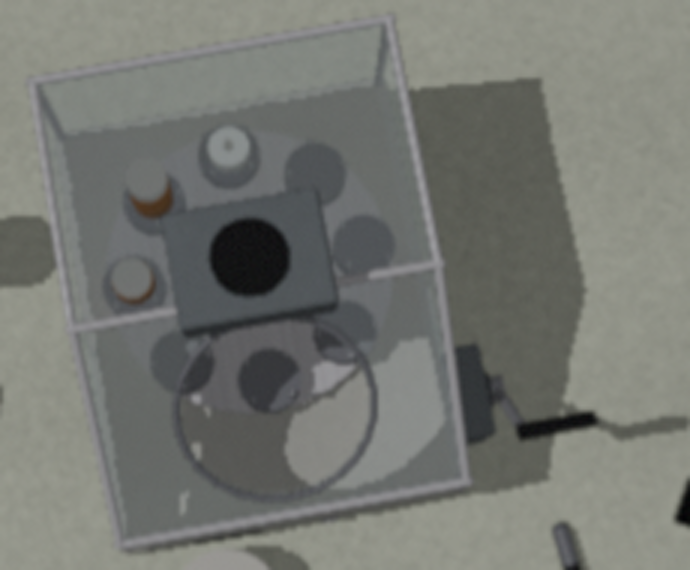

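View pics/sc.png

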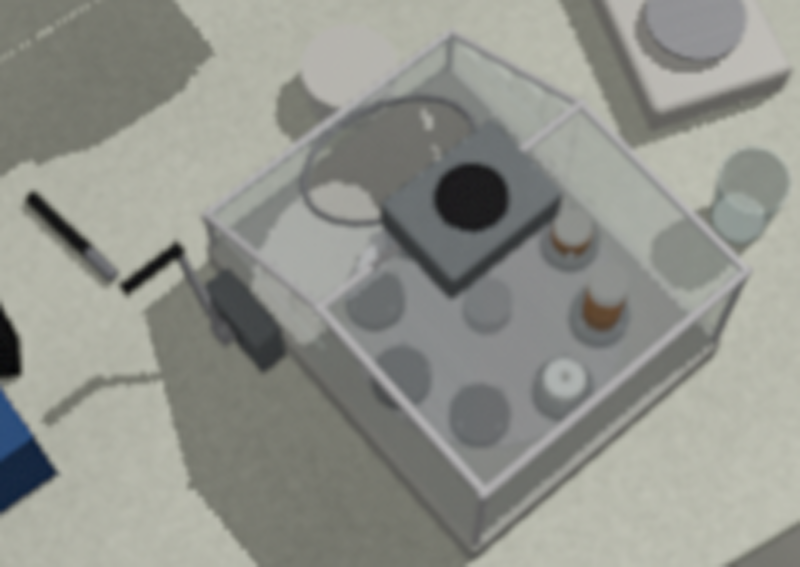

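The bottle with the most amber showing (top crop (150,185), scene crop (600,305)) looks like the tall one, three places before the station. I'll fit the chamber pose and triangulate the points.

```bash
cat > fit.py <<'E'
from h import *
from scipy.optimize import least_squares
T=cam('top');S=cam('scene')
tf=lambda x,y:(190+x/3,105+y/3); sf=lambda x,y:(160+x/3.3333,140+y/3.3333)
C=[((156,151,208),(33,80),(747,270)),((156,-151,208),(390,18),(483,490)),((-219,151,110),(122,547),(452,36)),((-219,-151,110),(467,485),(207,215)),((-51,151,208),(72,328),(577,105)),((-51,-151,208),(440,266),(322,308))]
W=lambda p,P:np.append(p[:2]+R.from_euler('z',p[2]).as_matrix()[:2,:2]@np.array(P[:2])/1e3,P[2]/1e3)
def res(p): return np.concatenate([np.r_[proj(T,W(p,P))-tf(*a),proj(S,W(p,P))-sf(*b)] for P,a,b in C])
f=least_squares(res,[0.55,0,.17],x_scale=[.01,.01,.01]); p=f.x
if __name__=='__main__':
    print('chamber',p,'res',f.fun.round(1).reshape(-1,4))
    yaw=p[2]; inv=lambda q:np.r_[(R.from_euler('z',-yaw).apply(np.r_[np.array(q[:2])-p[:2],q[2]]))*1e3].round(1)
    for n,a,b in [('tall top',(150,178),(607,288)),('jar top',(133,277),(573,222)),('cass',(229,146),(566,378)),('bar in',(520,432),(181,247)),('bar out',(594,418),(125,290))]:
        q,e=tri(ray(T,*tf(*a)),ray(S,*sf(*b))); print(n,q.round(4),np.round(np.array(e)*1e3,1),'chamber',inv(q))
    q,e=tri(ray(T,205/1.42857,366/1.42857),ray(S,525/1.42857,208/1.42857)); print('pan',q,e)
    print('pan topz',atz(T,205/1.42857,366/1.42857,.062),atz(S,525/1.42857,208/1.42857,.062))
    print('station',W(p,(-100,0,75)))
    dT=np.load('pics/top0.npy');dS=np.load('pics/scene0.npy')
    for nm,(u,v) in [('pan',(143,256))]: print(nm,dep(T,u,v,dT[v,u]))
    u,v=tf(557,425);print('bar depth',inv(dep(T,u,v,dT[round(v),round(u)])))
E
python3 fit.py
```

```text
chamber [0.65959382 0.0374049  0.19700651] res [[-4.4 -1.9  2.1 -1. ]
 [ 2.2 -3.1 -2.   3.4]
 [-3.9  0.9 -0.5 -4.1]
 [ 2.8 -0.5 -4.5 -0.3]
 [-3.9  0.6  1.8 -3.1]
 [ 2.5 -1.7 -4.7  0.5]]
tall top [0.7195 0.1196 0.1382] [2.3 2.3] chamber [ 74.8  68.8 138.2]
jar top [0.6424 0.1347 0.1078] [3.1 3.1] chamber [  2.1  98.8 107.8]
cass [0.7604 0.0578 0.094 ] [3. 3.] chamber [102.8   0.3  94. ]
bar in [ 0.5144 -0.182   0.1497] [2.7 2.7] chamber [-185.3 -186.7  149.7]
bar out [ 0.5266 -0.2411  0.1494] [2.8 2.8] chamber [-184.9 -247.1  149.4]
pan [0.49405972 0.36933412 0.04983075] [np.float64(0.0013857690270655198), np.float64(0.0013857690270657297)]
pan topz [0.49270653 0.36458201 0.062     ] [0.49951925 0.36518569 0.062     ]
station [0.56152813 0.01783144 0.075     ]
pan [0.49328623 0.36626905 0.06069527]
bar depth [-187.2 -217.4  159.1]
```

```bash
sed -i 's/(156,/(150,/g; s/,151,/,145,/g; s/,-151,/,-145,/g; s/(-219,/(-216,/g' fit.py; python3 fit.py
```

```text
chamber [0.66079643 0.03737235 0.19666868] res [[-1.4 -0.5 -0.7 -0.9]
 [ 0.2 -0.8 -1.6  0.6]
 [-1.7 -1.3 -1.1 -2. ]
 [ 0.1 -1.8 -2.1 -0.5]
 [-1.3 -0.4  0.5 -1.5]
 [-0.  -1.8 -2.8 -0.5]]
tall top [0.7195 0.1196 0.1382] [2.3 2.3] chamber [ 73.6  69.1 138.2]
jar top [0.6424 0.1347 0.1078] [3.1 3.1] chamber [  0.9  99.  107.8]
cass [0.7604 0.0578 0.094 ] [3. 3.] chamber [101.7   0.6  94. ]
bar in [ 0.5144 -0.182   0.1497] [2.7 2.7] chamber [-186.4 -186.5  149.7]
bar out [ 0.5266 -0.2411  0.1494] [2.8 2.8] chamber [-186.  -246.9  149.4]
pan [0.49405972 0.36933412 0.04983075] [np.float64(0.0013857690270655198), np.float64(0.0013857690270657297)]
pan topz [0.49270653 0.36458201 0.062     ] [0.49951925 0.36518569 0.062     ]
station [0.56272414 0.01783202 0.075     ]
pan [0.49328623 0.36626905 0.06069527]
bar depth [-188.3 -217.2  159.1]
```

```bash
cat >> h.py <<'E'
YAW=.1967; CH=np.array([.6608,.0374,0])
Rc=R.from_euler('z',YAW)
def w(P): return CH+Rc.apply(np.array(P)/1e3)
def cc(q): return Rc.inv().apply(np.asarray(q)-CH)*1e3
def chR(xa,za):  # tool x,z axes in chamber axes
    xa=np.array(xa,float);za=np.array(za,float); return Rc*R.from_matrix(np.c_[xa,np.cross(za,xa),za])
LEV=chR((0,1,0),(0,0,-1))
def lean(deg):
    a=np.radians(deg);s,c=np.sin(a),np.cos(a); return chR((-c,0,-s),(s,0,-c))
def move(P,Rt):
    "P world target -> row"
    o=manip.get_obs(); R0=R.from_rotvec(o['ee_rot'])
    d=R0.inv().apply(P-o['eef_pos'])*1e3; r=(R0.inv()*Rt).as_rotvec()
    print('row',d.round(1),r.round(4),'t',o['time'],'F',np.round(o['contact_force'],1),'w',o['gripper_width'],'tcp ch',cc(o['eef_pos']).round(1),'q',np.round(o['joint_positions'],2))
E
python3 - <<'E'
from h import *
P=w((-187,-227,255)); print(P); move(P,LEV)
print(manip.get_calibration('wrist')['T_tool_cam'])
E
```

```text
[ 0.52176948 -0.22176889  0.255     ]
row [ 458.5 -291.4   -4.8] [-6.0000e-04 -8.0000e-04 -1.5407e+00] t 0.15 F [-0.5  0.1  0. ] w 1.0024078422872893 tcp ch [-636.5 -532.   249.8] q [-1.44  0.49  1.35  0.    1.3  -0.1 ]
[[ 6.14255427e-04 -9.48510720e-01 -3.16744433e-01  8.17449922e-02]
 [ 9.99999432e-01  8.58451426e-04 -6.31409053e-04 -1.82179086e-04]
 [ 8.70807966e-04 -3.16743865e-01  9.48510709e-01 -1.23382358e-01]
 [ 0.00000000e+00  0.00000000e+00  0.00000000e+00  1.00000000e+00]]
```

Emit:
apply_moves --rows "458 -291 -5 0 0 -1.54;458 -291 -5 0 0 -1.54;458 -291 -5 0 0 -1.54;458 -291 -5 0 0 -1.54;458 -291 -5 0 0 -1.54;458 -291 -5 0 0 -1.54;458 -291 -5 0 0 -1.54;458 -291 -5 0 0 -1.54;458 -291 -5 0 0 -1.54;458 -291 -5 0 0 -1.54;458 -291 -5 0 0 -1.54;458 -291 -5 0 0 -1.54;458 -291 -5 0 0 -1.54;458 -291 -5 0 0 -1.54;458 -291 -5 0 0 -1.54;458 -291 -5 0 0 -1.54;458 -291 -5 0 0 -1.54;458 -291 -5 0 0 -1.54" --jaw 85 --newtons 20

```text
time: 1.95
eef_pos: [0.5212, -0.2228, 0.2553]
ee_rot: [1.994, 2.427, 0.0]
contact_force: [-0.5, 0.2, -0.7]
gripper_width: 0.992
grip_force: 0.0
```

```bash
python3 - <<'E'
from h import *
o=manip.get_obs(); c=cam('wrist',o); im,d=manip.get_image('wrist'); np.save('pics/w1.npy',d)
np.savez('pics/w1c.npz',**c)
cv2.imwrite('pics/w1.png',cv2.resize(im[:,:,::-1],(800,600),interpolation=cv2.INTER_CUBIC))
move(w((-187,-227,155)),LEV)
for P in [(-187,-187,155),(-187,-227,155),(-187,-251,155),(-75,-60,252),(-75,60,252)]: print(P,proj(c,w(P))*1.42857)
E
```

```text
row [  0.8   0.7 100.3] [ 0.0001  0.     -0.0012] t 2.0 F [ 0.  -0.2 -0.1] w 0.9925804040129341 tcp ch [-187.7 -227.8  255.3] q [-0.51  0.41  1.48  0.    1.25 -0.7 ]
(-187, -187, 155) [403.78837642 226.65534346]
(-187, -227, 155) [403.81257729 310.73444658]
(-187, -251, 155) [403.82423896 357.02920185]
(-75, -60, 252) [ 859.43792706 -198.03090714]
(-75, 60, 252) [-380.11213227 1945.07450482]
```

View pics/w1.png

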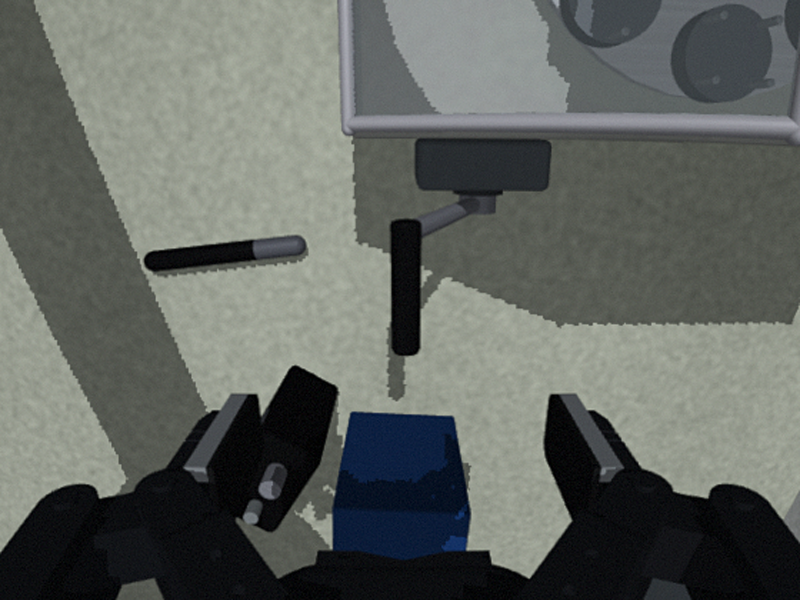

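The wrist view shows the bar from (405,222) to (405,355). I predicted x=404 and y 227 to 357, so the chamber fit is good to about 1 mm.

Emit:
apply_moves --rows "1 1 20 0 0 0;1 1 50 0 0 0;1 1 80 0 0 0;1 1 102 0 0 0;1 1 102 0 0 0;1 1 102 0 0 0" --jaw 45

```text
time: 2.6
eef_pos: [0.5223, -0.2214, 0.1537]
ee_rot: [-1.993, -2.428, 0.0]
contact_force: [-0.3, -0.9, 0.3]
gripper_width: 0.525
grip_force: 0.0
```

```bash
python3 - <<'E'
import numpy as np
th=.89*(1-np.cos(np.pi*np.arange(1,20)/19))/2; a=np.radians(24)
dx=115*(np.sin(th-a)+np.sin(a))+4*np.minimum(1,th/.05); dz=-115*(np.cos(th-a)-np.cos(a))
rows=[(0,round(x),round(z)) for x,z in zip(dx,dz)]
print(';'.join('0 %d %d 0 0 0'%(x,z) for _,x,z in rows)); X,Z=rows[-1][1:]
back=[(x-X,z-Z) for _,x,z in rows[-2::-1]]+[(-X,-Z)]
print(X,Z);print(';'.join('0 %d %d 0 0 0'%r for r in back))
E
```

```text
0 1 0 0 0 0;0 4 -1 0 0 0;0 10 -2 0 0 0;0 14 -4 0 0 0;0 20 -6 0 0 0;0 26 -7 0 0 0;0 33 -9 0 0 0;0 41 -10 0 0 0;0 50 -10 0 0 0;0 58 -10 0 0 0;0 66 -9 0 0 0;0 74 -8 0 0 0;0 81 -6 0 0 0;0 88 -4 0 0 0;0 93 -2 0 0 0;0 97 0 0 0 0;0 100 1 0 0 0;0 102 2 0 0 0;0 103 3 0 0 0
103 3
0 -1 -1 0 0 0;0 -3 -2 0 0 0;0 -6 -3 0 0 0;0 -10 -5 0 0 0;0 -15 -7 0 0 0;0 -22 -9 0 0 0;0 -29 -11 0 0 0;0 -37 -12 0 0 0;0 -45 -13 0 0 0;0 -53 -13 0 0 0;0 -62 -13 0 0 0;0 -70 -12 0 0 0;0 -77 -10 0 0 0;0 -83 -9 0 0 0;0 -89 -7 0 0 0;0 -93 -5 0 0 0;0 -99 -4 0 0 0;0 -102 -3 0 0 0;0 -103 -3 0 0 0
```

Emit:
apply_moves --rows "0 0 0 0 0 0;0 0 0 0 0 0;0 0 0 0 0 0;0 0 0 0 0 0" --jaw 22

```text
time: 3.0
eef_pos: [0.5224, -0.2214, 0.1538]
ee_rot: [1.993, 2.428, 0.0]
contact_force: [-0.3, 0.4, 0.7]
gripper_width: 0.262
grip_force: 0.0
```

```bash
python3 - <<'E'
import numpy as np
v=np.r_[.4,.8,np.ones(15),.8,.5,.25];th=.89*np.cumsum(v)/v.sum(); a=np.radians(24)
dx=115*(np.sin(th-a)+np.sin(a))+4*np.minimum(1,th/.12); dz=-115*(np.cos(th-a)-np.cos(a))
rows=[(0,round(x),round(z)) for x,z in zip(dx,dz)]
print(';'.join('0 %d %d 0 0 0'%(x,z) for _,x,z in rows)); X,Z=rows[-1][1:]
back=[(x-X,z-Z) for _,x,z in rows[-2::-1]]+[(-X,-Z)]
print(X,Z);print(';'.join('0 %d %d 0 0 0'%r for r in back))
E
```

```text
0 3 -1 0 0 0;0 8 -3 0 0 0;0 16 -5 0 0 0;0 21 -6 0 0 0;0 27 -7 0 0 0;0 33 -9 0 0 0;0 38 -9 0 0 0;0 44 -10 0 0 0;0 50 -10 0 0 0;0 56 -10 0 0 0;0 61 -9 0 0 0;0 67 -9 0 0 0;0 73 -8 0 0 0;0 78 -7 0 0 0;0 84 -5 0 0 0;0 89 -3 0 0 0;0 95 -1 0 0 0;0 99 1 0 0 0;0 102 2 0 0 0;0 103 3 0 0 0
103 3
0 -1 -1 0 0 0;0 -4 -2 0 0 0;0 -8 -4 0 0 0;0 -14 -6 0 0 0;0 -19 -8 0 0 0;0 -25 -10 0 0 0;0 -30 -11 0 0 0;0 -36 -12 0 0 0;0 -42 -12 0 0 0;0 -47 -13 0 0 0;0 -53 -13 0 0 0;0 -59 -13 0 0 0;0 -65 -12 0 0 0;0 -70 -12 0 0 0;0 -76 -10 0 0 0;0 -82 -9 0 0 0;0 -87 -8 0 0 0;0 -95 -6 0 0 0;0 -100 -4 0 0 0;0 -103 -3 0 0 0
```

Emit:
apply_moves --rows "0 3 -1 0 0 0;0 8 -3 0 0 0;0 16 -5 0 0 0;0 21 -6 0 0 0;0 27 -7 0 0 0;0 33 -9 0 0 0;0 38 -9 0 0 0;0 44 -10 0 0 0;0 50 -10 0 0 0;0 56 -10 0 0 0;0 61 -9 0 0 0;0 67 -9 0 0 0;0 73 -8 0 0 0;0 78 -7 0 0 0;0 84 -5 0 0 0;0 89 -3 0 0 0;0 95 -1 0 0 0;0 99 1 0 0 0;0 102 2 0 0 0;0 103 3 0 0 0"

```text
time: 5.0
eef_pos: [0.6208, -0.2014, 0.1502]
ee_rot: [-1.99, -2.425, 0.006]
contact_force: [-26.5, -5.3, 16.0]
gripper_width: 0.258
grip_force: 13.8
```

Emit:
apply_moves --rows "0 -1 -1 0 0 0;0 -4 -2 0 0 0;0 -8 -4 0 0 0;0 -14 -6 0 0 0;0 -19 -8 0 0 0;0 -25 -10 0 0 0;0 -30 -11 0 0 0;0 -36 -12 0 0 0;0 -42 -12 0 0 0;0 -47 -13 0 0 0;0 -53 -13 0 0 0;0 -59 -13 0 0 0;0 -65 -12 0 0 0;0 -70 -12 0 0 0;0 -76 -10 0 0 0;0 -82 -9 0 0 0;0 -87 -8 0 0 0;0 -95 -6 0 0 0;0 -100 -4 0 0 0;0 -103 -3 0 0 0"

```text
time: 7.0
eef_pos: [0.5217, -0.2214, 0.1531]
ee_rot: [1.994, 2.428, 0.0]
contact_force: [0.5, 0.5, -0.3]
gripper_width: 0.259
grip_force: 0.0
```

```bash
python3 - <<'E'
from h import *
move(w((-187,-227,153)),LEV)
a=manip.get_image('scene')[0][:,:,::-1][140:310,160:400]
cv2.imwrite('pics/s1.png',cv2.resize(a,None,fx=3.3333,fy=3.3333,interpolation=cv2.INTER_CUBIC))
E
```

```text
row [-0.4 -0.   0.1] [ 0.0001 -0.     -0.001 ] t 7.0 F [ 0.5  0.5 -0.3] w 0.2589141714742123 tcp ch [-187.  -226.6  153.1] q [-0.51  0.53  1.6   0.    1.01 -0.7 ]
```

View pics/s1.png

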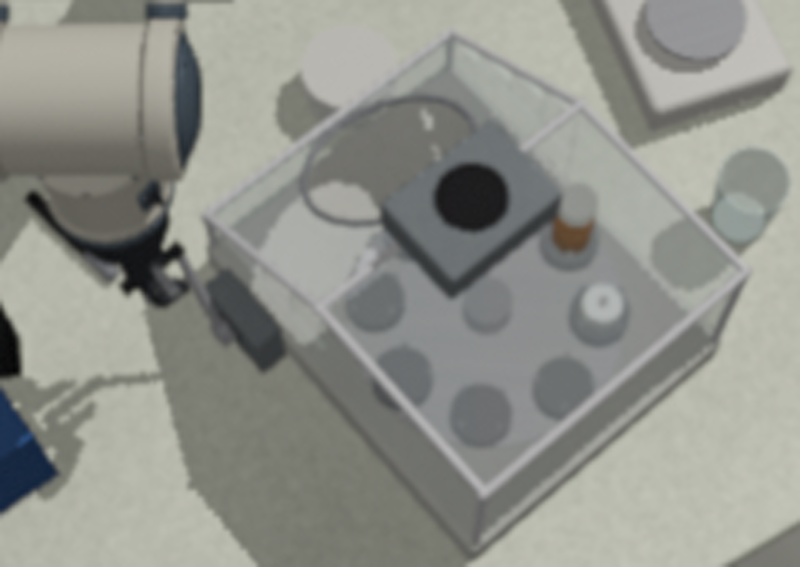

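The carousel advanced exactly one place. The tall bottle is now at (575,220), where the jar was, and everything is still standing. Two more strokes are needed.

Emit:
apply_moves --rows "0 3 -1 0 0 0;0 8 -3 0 0 0;0 16 -5 0 0 0;0 21 -6 0 0 0;0 27 -7 0 0 0;0 33 -9 0 0 0;0 38 -9 0 0 0;0 44 -10 0 0 0;0 50 -10 0 0 0;0 56 -10 0 0 0;0 61 -9 0 0 0;0 67 -9 0 0 0;0 73 -8 0 0 0;0 78 -7 0 0 0;0 84 -5 0 0 0;0 89 -3 0 0 0;0 95 -1 0 0 0;0 99 1 0 0 0;0 102 2 0 0 0;0 103 3 0 0 0"

```text
time: 9.05
eef_pos: [0.6208, -0.2014, 0.1501]
ee_rot: [-1.99, -2.425, 0.006]
contact_force: [-27.2, -6.3, 20.9]
gripper_width: 0.257
grip_force: 13.8
```

Emit:
apply_moves --rows "0 -1 -1 0 0 0;0 -4 -2 0 0 0;0 -8 -4 0 0 0;0 -14 -6 0 0 0;0 -19 -8 0 0 0;0 -25 -10 0 0 0;0 -30 -11 0 0 0;0 -36 -12 0 0 0;0 -42 -12 0 0 0;0 -47 -13 0 0 0;0 -53 -13 0 0 0;0 -59 -13 0 0 0;0 -65 -12 0 0 0;0 -70 -12 0 0 0;0 -76 -10 0 0 0;0 -82 -9 0 0 0;0 -87 -8 0 0 0;0 -95 -6 0 0 0;0 -100 -4 0 0 0;0 -103 -3 0 0 0"

```text
time: 11.05
eef_pos: [0.5218, -0.2214, 0.1532]
ee_rot: [1.994, 2.428, 0.0]
contact_force: [0.0, 0.6, -0.5]
gripper_width: 0.255
grip_force: 0.0
```

Emit:
apply_moves --rows "0 0 0 0 0 0;0 3 -1 0 0 0;0 8 -3 0 0 0;0 16 -5 0 0 0;0 21 -6 0 0 0;0 27 -7 0 0 0;0 33 -9 0 0 0;0 38 -9 0 0 0;0 44 -10 0 0 0;0 50 -10 0 0 0;0 56 -10 0 0 0;0 61 -9 0 0 0;0 67 -9 0 0 0;0 73 -8 0 0 0;0 78 -7 0 0 0;0 84 -5 0 0 0;0 89 -3 0 0 0;0 95 -1 0 0 0;0 100 1 0 0 0;0 103 3 0 0 0"

```text
time: 13.05
eef_pos: [0.6212, -0.2013, 0.1503]
ee_rot: [-1.99, -2.426, 0.006]
contact_force: [-32.2, -7.6, 20.9]
gripper_width: 0.256
grip_force: 17.0
```

Emit:
apply_moves --rows "0 -1 -1 0 0 0;0 -4 -2 0 0 0;0 -8 -4 0 0 0;0 -14 -6 0 0 0;0 -19 -8 0 0 0;0 -25 -10 0 0 0;0 -30 -11 0 0 0;0 -36 -12 0 0 0;0 -42 -12 0 0 0;0 -47 -13 0 0 0;0 -53 -13 0 0 0;0 -59 -13 0 0 0;0 -65 -12 0 0 0;0 -70 -12 0 0 0;0 -76 -10 0 0 0;0 -82 -9 0 0 0;0 -87 -8 0 0 0;0 -95 -6 0 0 0;0 -100 -4 0 0 0;0 -103 -3 0 0 0"

```text
time: 15.05
eef_pos: [0.5217, -0.2214, 0.1532]
ee_rot: [1.994, 2.428, 0.0]
contact_force: [0.1, -0.5, 0.1]
gripper_width: 0.258
grip_force: 0.0
```

Emit:
apply_moves --rows "0 0 0 0 0 0;0 0 0 0 0 0;0 0 0 0 0 0;0 0 -30 0 0 0;0 0 -70 0 0 0;0 0 -110 0 0 0;0 0 -150 0 0 0;0 0 -180 0 0 0;0 0 -180 0 0 0" --jaw 45

```text
time: 15.95
eef_pos: [0.5238, -0.222, 0.3378]
ee_rot: [1.988, 2.423, 0.002]
contact_force: [0.1, -0.1, 0.2]
gripper_width: 0.53
grip_force: 0.0
```

```bash
python3 - <<'E'
from h import *
# pre-grasp: 180 mm back along lean axis (28 deg) from grasp point
a=np.radians(28); g=np.array([-100,0,140.]); b=g+170*np.array([-np.sin(a),0,np.cos(a)])
print(b); move(w(b),lean(28))
T=manip.get_image('top')[0][:,:,::-1]; S=manip.get_image('scene')[0][:,:,::-1]
s=cv2.resize(S[140:310,230:400],(400,400),interpolation=cv2.INTER_CUBIC); t=cv2.resize(T[105:275,190:360],(400,400),interpolation=cv2.INTER_CUBIC)
cv2.imwrite('pics/after.png',np.hstack([t,s]))
E
```

```text
[-179.81016567    0.          290.10109079]
row [227.8   4.9  46.6] [-0.3824 -0.3748 -1.5367] t 15.95 F [ 0.1 -0.1  0.2] w 0.529698242796878 tcp ch [-185.1 -227.6  337.8] q [-0.51  0.34  1.36  0.    1.44 -0.7 ]
```

View pics/after.png

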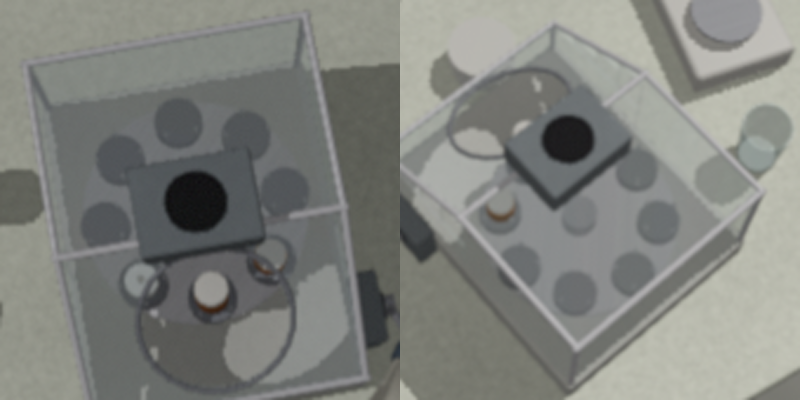

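The top view shows the tall bottle at (211,293), in front of the port at the station. The cassette is at (142,282) and the jar at (270,258), both standing. Next I'll swing to a leaned standoff above the port.

Emit:
apply_moves --rows "228 5 47 -0.382 -0.375 -1.537;228 5 47 -0.382 -0.375 -1.537;228 5 47 -0.382 -0.375 -1.537;228 5 47 -0.382 -0.375 -1.537;228 5 47 -0.382 -0.375 -1.537;228 5 47 -0.382 -0.375 -1.537;228 5 47 -0.382 -0.375 -1.537;228 5 47 -0.382 -0.375 -1.537;228 5 47 -0.382 -0.375 -1.537;228 5 47 -0.382 -0.375 -1.537;228 5 47 -0.382 -0.375 -1.537;228 5 47 -0.382 -0.375 -1.537;228 5 47 -0.382 -0.375 -1.537;228 5 47 -0.382 -0.375 -1.537;228 5 47 -0.382 -0.375 -1.537;228 5 47 -0.382 -0.375 -1.537;228 5 47 -0.382 -0.375 -1.537;228 5 47 -0.382 -0.375 -1.537" --jaw 62

```text
time: 17.85
eef_pos: [0.4827, 0.0034, 0.2863]
ee_rot: [-0.26, 2.648, 0.07]
contact_force: [-0.6, 0.2, 1.0]
gripper_width: 0.727
grip_force: 0.0
```

```bash
python3 - <<'E'
from h import *
o=manip.get_obs(); c=cam('wrist',o); im,d=manip.get_image('wrist'); np.savez('pics/w2c.npz',d=d,**c)
cv2.imwrite('pics/w2.png',cv2.resize(im[:,:,::-1],(800,600),interpolation=cv2.INTER_CUBIC))
move(w((-100,0,140)),lean(28))
for n,P in [('top c',(-100,0,155)),('top L',(-100,17.5,155)),('top R',(-100,-17.5,155)),('top front',(-117.5,0,155)),('foot front',(-117.5,0,75)),('port c',(-133.3,0,157.7))]: print(n,(proj(c,w(P))*1.42857).round(1))
E
```

```text
row [ -4.1  -2.1 167.3] [ 0.0039 -0.0059 -0.0021] t 17.9 F [-0.3 -0.3  0.8] w 0.7327564413215583 tcp ch [-181.3    1.5  286.3] q [-0.25  0.09  1.98  0.34  0.67 -2.24]
top c [398.5 297.9]
top L [428.7 297.8]
top R [368.4 298. ]
top front [398.3 276.1]
foot front [398.5 193.5]
port c [398.2 257.9]
```

View pics/w2.png

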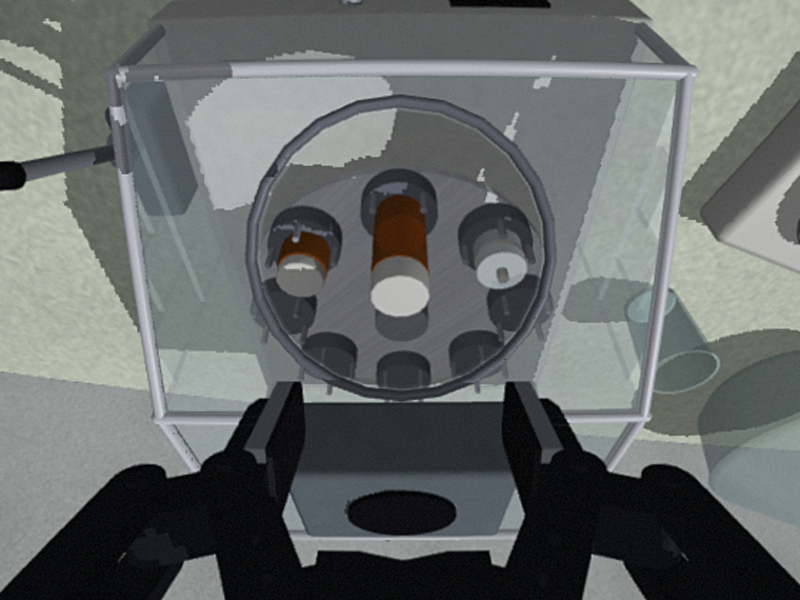

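The wrist view shows the stopper's top centred at about (400,295), against a prediction of (398,298). That agrees to about 1 mm, so I'll go in.

Emit:
apply_moves --rows "-4 -1 0 0.004 -0.006 -0.002;-4 -1 20 0.004 -0.006 -0.002;-4 -1 45 0.004 -0.006 -0.002;-4 -1 70 0.004 -0.006 -0.002;-4 -1 90 0.004 -0.006 -0.002;-4 -1 110 0.004 -0.006 -0.002;-4 -1 125 0.004 -0.006 -0.002;-4 -1 138 0.004 -0.006 -0.002;-4 -1 148 0.004 -0.006 -0.002;-4 -1 157 0.004 -0.006 -0.002;-4 -1 163 0.004 -0.006 -0.002;-4 -1 167 0.004 -0.006 -0.002;-4 -1 167 0.004 -0.006 -0.002;-4 -1 167 0.004 -0.006 -0.002"

```text
time: 19.3
eef_pos: [0.5623, 0.0188, 0.1405]
ee_rot: [-0.26, 2.641, 0.065]
contact_force: [-0.2, -0.4, -0.3]
gripper_width: 0.724
grip_force: 0.0
```

```bash
python3 - <<'E'
from h import *
move(w((-100,0,140)),lean(28))
E
```

```text
row [-0.  -1.   0.5] [-0.0002  0.0003 -0.0001] t 19.3 F [-0.2 -0.4 -0.3] w 0.7238256072017228 tcp ch [-100.3    1.   140.5] q [-0.17  0.45  2.01  0.66  0.28 -2.54]
```

Emit:
apply_moves --rows "0 0 0 0 0 0;0 0 0 0 0 0;0 0 0 0 0 0;0 0 0 0 0 0;0 0 0 0 0 0;0 0 0 0 0 0;0 0 0 0 0 0;0 0 0 0 0 0" --jaw 20 --newtons 30

```text
time: 20.1
eef_pos: [0.5624, 0.0188, 0.1405]
ee_rot: [-0.26, 2.641, 0.065]
contact_force: [-1.1, -0.8, 6.5]
gripper_width: 0.406
grip_force: 30.9
```

```bash
python3 - <<'E'
from h import *
o=manip.get_obs(); print(o['gripper_width']*85.4,o['grip_force'])
move(o['eef_pos']+[0,0,.032],lean(28))
E
```

```text
34.650415246975086 30.871742516756058
row [-15.   -0.  -28.2] [-0.0003  0.0007 -0.0001] t 20.1 F [-1.1 -0.8  6.5] w 0.4057425672947902 tcp ch [-100.1    1.   140.5] q [-0.17  0.45  2.01  0.66  0.27 -2.54]
```

Emit:
apply_moves --rows "-1 0 -2 0 0 0;-3 0 -5 0 0 0;-5 0 -9 0 0 0;-7 0 -13 0 0 0;-9 0 -17 0 0 0;-11 0 -21 0 0 0;-13 0 -25 0 0 0;-15 0 -29 0 0 0;-17 0 -32 0 0 0;-17 0 -32 0 0 0;-17 0 -32 0 0 0"

```text
time: 21.2
eef_pos: [0.5622, 0.0188, 0.1765]
ee_rot: [-0.261, 2.642, 0.065]
contact_force: [0.1, -0.4, -1.8]
gripper_width: 0.401
grip_force: 30.4
```

```bash
python3 - <<'E'
from h import *
o=manip.get_obs(); print(o['gripper_width']*85.4,o['grip_force'])
move(w((-100,0,176)),lean(28))
E
```

```text
34.20616261277398 30.400018841028214
row [-0.  -1.1  0.6] [-0.0001  0.0002 -0.0001] t 21.2 F [ 0.1 -0.4 -1.8] w 0.40054054581702553 tcp ch [-100.3    1.1  176.5] q [-0.17  0.38  1.97  0.49  0.37 -2.35]
```

Emit:
apply_moves --rows "2 0 -5 0 0 0;6 0 -15 0 0 0;12 0 -28 0 0 0;18 0 -43 0 0 0;20 0 -58 0 0 0;20 0 -73 0 0 0;20 0 -88 0 0 0;20 0 -103 0 0 0;20 0 -115 0 0 0;20 0 -122 0 0 0;20 0 -125 0 0 0;20 0 -125 0 0 0"

```text
time: 22.4
eef_pos: [0.4871, 0.0038, 0.2777]
ee_rot: [-0.26, 2.641, 0.065]
contact_force: [-0.7, -0.3, -0.4]
gripper_width: 0.397
grip_force: 30.4
```

```bash
python3 - <<'E'
from h import *
o=manip.get_obs(); print(o['gripper_width']*85.4,o['grip_force'],o['eef_pos'])
# bottle tilt / foot via wrist view
move(np.array([.494,.366,.19]),lean(28))
c=cam('wrist',o); im,d=manip.get_image('wrist')
cv2.imwrite('pics/w3.png',im[100:420,100:460,::-1])
for h in (15,-65):
  t=o['eef_pos']+[0,0,h/1e3]; print(h,(proj(c,t)-100).round(1),(proj(c,t+Rc.apply([0,.0175,0]))-100).round(1))
E
```

```text
33.9347984443783 30.40588840842247 [0.48707443 0.00384675 0.27770701]
row [-27.2 353.9 113.7] [-0.0004  0.0006 -0.0002] t 22.4 F [-0.7 -0.3 -0.4] w 0.3973629794423688 tcp ch [-176.9    1.   277.7] q [-0.25  0.1   1.99  0.35  0.63 -2.25]
15 [181.2 237.6] [227.3 237.4]
-65 [181.3  91.6] [214.2  91.6]
```

View pics/w3.png

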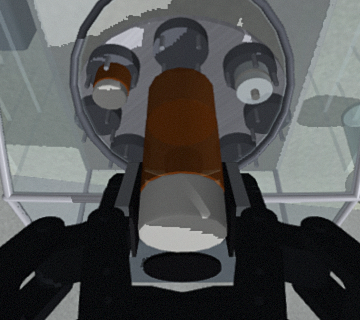

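Emit:
apply_moves --rows "0 5 2 0 0 0;-1 15 5 0 0 0;-2 30 10 0 0 0;-4 50 16 0 0 0;-5 72 23 0 0 0;-7 95 30 0 0 0;-9 118 38 0 0 0;-11 141 45 0 0 0;-12 164 52 0 0 0;-14 187 60 0 0 0;-16 210 67 0 0 0;-18 233 75 0 0 0;-19 256 82 0 0 0;-21 279 89 0 0 0;-23 300 96 0 0 0;-24 318 102 0 0 0;-25 333 107 0 0 0;-26 344 110 0 0 0;-27 351 112 0 0 0;-27 354 113 0 0 0"

```text
time: 24.45
eef_pos: [0.4935, 0.3667, 0.19]
ee_rot: [-0.261, 2.642, 0.065]
contact_force: [1.0, -0.4, -0.7]
gripper_width: 0.401
grip_force: 30.4
```

```bash
python3 - <<'E'
from h import *
o=manip.get_obs(); print(o['gripper_width']*85.4,o['grip_force'],o['eef_pos'])
move(np.array([.495,.3655,.130]),lean(28))
c=cam('wrist',o); im,d=manip.get_image('wrist')
im=im[:,:,::-1][60:420,60:500]
cv2.imwrite('pics/w4.png',im)
T=cam('top'); it=manip.get_image('top')[0][:,:,::-1]; cv2.imwrite('pics/t4.png',it)
for h in (15,-65):
  for d in (0,-.0175,.0175):
    t=o['eef_pos']+[0,0,h/1e3]+Rc.apply([d,0,0]); print(h,d,(proj(c,t)-60).round(1))
for p in [(.495,.3655,.062),(.445,.3655,.062),(.545,.3655,.062),(.495,.3155,.062),(.495,.4155,.062)]: print((proj(c,p)-60).round(1))
E
```

```text
34.21201716005645 30.398747473955154 [0.49350206 0.36667533 0.18995326]
row [27.  -1.4 53.5] [ 0.0001 -0.0003  0.0004] t 24.45 F [ 1.  -0.4 -0.7] w 0.400609100234853 tcp ch [-99.7 355.6 190. ] q [ 0.65  0.43  1.8  -0.44  0.5  -0.78]
15 0 [221.2 277.6]
15 -0.0175 [221.1 256.4]
15 0.0175 [221.2 294.9]
-65 0 [221.3 131.7]
-65 -0.0175 [221.3 106.1]
-65 0.0175 [221.3 154. ]
[219.2  67.2]
[236.1  -6.2]
[206.6 122.4]
[142.9  54.6]
[291.2  79.7]
```

View pics/w4.png

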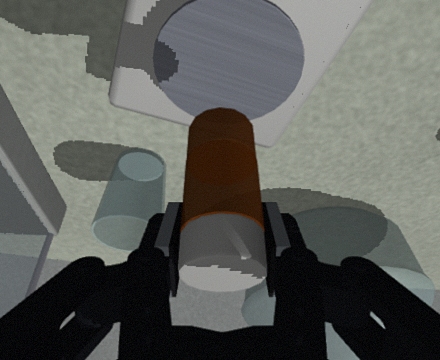

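The wrist view shows the bottle upright in the grip, with its foot's front edge at y=107 against a predicted 106. The pan's edges run from x=153 to 304, so its centre is about 5 mm further to +y than my estimate. I'll lower with a 4 mm y shift.

Emit:
apply_moves --rows "3 1 5 0 0 0;7 2 13 0 0 0;12 3 22 0 0 0;17 4 32 0 0 0;21 4 40 0 0 0;24 4 46 0 0 0;26 4 50 0 0 0;27 4 52 0 0 0;28 4 53 0 0 0;28 4 53 0 0 0;28 4 53 0 0 0"

```text
time: 25.65
eef_pos: [0.4931, 0.3701, 0.1306]
ee_rot: [-0.26, 2.641, 0.065]
contact_force: [0.2, -0.7, -1.0]
gripper_width: 0.398
grip_force: 30.4
```

Emit:
apply_moves --rows "0 0 1 0 0 0;1 0 1 0 0 0;1 0 2 0 0 0;1 0 2 0 0 0;1 0 2 0 0 0"

```text
time: 26.15
eef_pos: [0.4931, 0.3701, 0.1281]
ee_rot: [-0.26, 2.642, 0.065]
contact_force: [-0.3, -0.5, -0.5]
gripper_width: 0.402
grip_force: 30.4
```

Emit:
apply_moves --rows "0 0 0 0 0 0;0 0 1 0 0 0;0 0 1 0 0 0;0 0 1 0 0 0"

```text
time: 26.55
eef_pos: [0.4937, 0.3702, 0.1276]
ee_rot: [-0.26, 2.641, 0.065]
contact_force: [-0.8, -0.6, 6.5]
gripper_width: 0.403
grip_force: 31.1
```

Emit:
apply_moves --rows "1 0 0 0 0 0;1 0 0 0 0 0;1 0 1 0 0 0;1 0 1 0 0 0;1 0 1 0 0 0"

```text
time: 27.05
eef_pos: [0.4939, 0.3702, 0.1274]
ee_rot: [-0.26, 2.639, 0.066]
contact_force: [-4.3, -7.6, 20.8]
gripper_width: 0.401
grip_force: 32.4
```

Emit:
apply_moves --rows "-1 0 -1 0 0 0;-1 0 -1 0 0 0;-1 0 -1 0 0 0"

```text
time: 27.35
eef_pos: [0.4937, 0.3702, 0.1274]
ee_rot: [-0.26, 2.641, 0.065]
contact_force: [-0.3, -2.6, 6.0]
gripper_width: 0.402
grip_force: 30.6
```

Emit:
apply_moves --rows "0 0 0 0 0 0;0 0 0 0 0 0;0 0 0 0 0 0;0 0 0 0 0 0;0 0 0 0 0 0" --jaw 39

```text
time: 27.85
eef_pos: [0.4935, 0.3701, 0.1272]
ee_rot: [-0.26, 2.642, 0.065]
contact_force: [-1.2, 0.3, -0.7]
gripper_width: 0.457
grip_force: 0.0
```

Emit:
apply_moves --rows "0 0 0 0 0 0;0 0 0 0 0 0;0 0 0 0 0 0;0 0 0 0 0 0;0 0 0 0 0 0;0 0 0 0 0 0" --jaw 62

```text
time: 28.45
eef_pos: [0.4935, 0.3702, 0.1272]
ee_rot: [-0.26, 2.642, 0.065]
contact_force: [-0.2, 0.4, -0.6]
gripper_width: 0.726
grip_force: 0.0
```

Emit:
apply_moves --rows "0 0 -8 0 0 0;0 0 -20 0 0 0;0 0 -35 0 0 0;0 0 -55 0 0 0;0 0 -75 0 0 0;0 0 -95 0 0 0;0 0 -110 0 0 0;0 0 -120 0 0 0;0 0 -120 0 0 0;0 0 -120 0 0 0"

```text
time: 29.45
eef_pos: [0.4382, 0.3592, 0.2334]
ee_rot: [-0.261, 2.641, 0.065]
contact_force: [0.2, -0.1, -0.4]
gripper_width: 0.726
grip_force: 0.0
```

```bash
python3 - <<'E'
from h import *
o=manip.get_obs();c=cam('wrist',o);im,d=manip.get_image('wrist'); print(o['time'],o['contact_force'])
S=manip.get_image('scene')[0][:,:,::-1]
cv2.imwrite('pics/w5.png',np.hstack([cv2.resize(im[:,:,::-1],(400,300)),cv2.resize(S[100:310,160:440],(400,300))]))
for P in [(.4935,.370,.142),(.4935,.370,.062)]: print(proj(c,P)/1.4)
E
```

```text
29.45 [ 0.17879972 -0.1225375  -0.37695599]
[200.73200207 159.92404725]
[200.79381461 109.60322338]
```

View pics/w5.png

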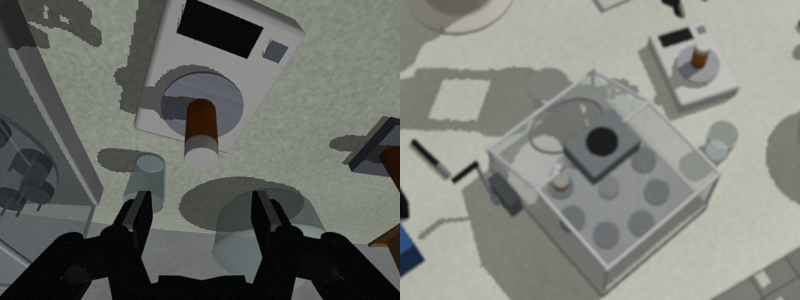

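The bottle stands upright on the middle of the pan (wrist view foot at about (201,108), as predicted). The lever is at rest, the other things are undisturbed and the gripper is clear.

```bash
python3 -c "from plant import manip; print(manip.job_done())"
```

```text
the job is handed in; nothing more can be done
None
```

The tall bottle was brought round with three full lever strokes, lifted out through the port and stood upright on the balance pan; the job is handed in at about 29.5 s of the 72 s allowed, and no verdict came back.

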